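# Release the green lane with the reach hook

## Robot

A 6-joint arm with a two-finger parallel gripper is mounted at the origin on the work surface. World frame = base frame: x ahead of the robot, y to its left, z up, the work surface at z = 0. Lengths are in m, angles in rad, forces in N, time in s.
With the tool pointing down it reaches from about 0.375 to 0.975 m from the base axis. Payload 3.8 kg.
Tool frame: the origin (TCP) lies at the very end of the fingers, on their centre line; the grasp point (between the pads) lies 19 mm behind it; z points along the fingers, y is the line along which they close (so a half turn about z gives the same grasp; the last joint's range is limited). The gripper opens to 85 mm and grips with 20 to 120 N. Pads are 22 mm wide; open, the fingers measure 114 mm over their backs; the gripper's body (76 mm by 85 mm) begins 54 mm behind the grasp point. The pads swing forward as they close: fully open they stand 13 mm farther back than shut.
Start: joints at [1.301, 0.264, 1.604, -0, 1.274, -0.037], TCP at [0.156, 0.657, 0.231] pointing down, gripper open.
Joint ranges: [-2.63, 2.63], [-0.94, 2.18], [0.31, 2.57], [-1.31, 4.45], [0, 2.66], [-2.55, 2.55]. Speed limits (rad/s): [2.57, 2.57, 3.14, 3.14, 3.14, 3.14].

## Interface

Orientations are given as a unit quaternion [w, x, y, z].
In Python, from workcell import monitor, imaging, job gives the robot as it stands. The module is installed in compiled form; this text tells all that it offers.
- The arm moves only by the tool apply_moves, never from a script. Its argument "rows" is a list of rows, each a list of 7 numbers: the shift along the tool's x, y, z in cm, then the turn, a rotation vector about the tool's x, y, z in rad, then the finger opening in cm, from 0 to 8.54. In form: [[tx, ty, tz, rx, ry, rz, claw], ...]. A call has 1 to 20 rows; each row shifts and turns the commanded pose from where the row before left it, along the tool's axes as they then stand; what a row does not reach is not made up. A row lasts 1/8 s, in which the tool goes at most 62.5 mm and 10.7 degrees, less where a joint would pass 70% of its speed; a pose out of reach is approached as far as the arm can. A call with a gripper value outside its range is refused whole. The fingers move at their own pace and stop on an object; the grip force is fixed at half the most. Time passes only in rows, so rows that do not move let the fingers close. It gives the time, the measured TCP pose, the force, the opening and the grip force at its end, in the units of the state.
- monitor.read_state(): the state, without advancing time (a new reading comes with each control period).
- imaging.snapshot(name): name is "side" or "top" or "wrist"; returns a dict with "frame" (480x640x3 uint8, red, green, blue), "range_z" (480x640 float32, m along the optical axis (not along the pixel's ray), 0 where there is no reading), "vfov" (degrees; the focal length in pixels is half the picture's height over the tangent of half this angle, whatever the lens; pixels are square), "cx", "cy" (the principal point, pixels), "k1" (the pictures are not rectified: a ray, as slopes to the right and down, at radius r is drawn at 1 + k1 r^2 times it, then the intrinsics apply), "extrinsics" (4x4, takes a point from camera to world coordinates); the wrist camera has in their place "T_tool_cam" (4x4, takes a point from camera to tool coordinates, whose origin is the TCP and whose axes are the flange's). Camera axes: x right, y up, looking along -z (the intrinsics and any distortion apply to the point x, -y, -z); pixel columns grow to the right and rows downward; lengths in m; the calibration is good to about 2 mm. A picture is of the moment at which its call begins: read the wrist's pose just before it.
- job.hand_in(): hands the job in; it is judged then, once.
The state is a dict: "time": time; "q": joint angles; "qd": joint speeds; "joint_torque": joint torques, N m; "tool_pos": TCP position; "tcp_rot": TCP orientation; "ft_force": force on the tool from outside, world axes, zero at the start; "ft_torque": the same for the moment, N m; "finger_gap": opening from 0.0 (shut) to 1.0 (fully open); "grip_force": force on a finger pad.
Only numpy, scipy, OpenCV 4.12 (cv2) and the standard library are available. Lean on these libraries where they do the work, as an engineer would, in place of code of your own. Each camera call takes 0.05 s, during which the arm holds its last target. There are 200 camera calls.

## Task

Take the orange-handled reach hook off its black mat, reach over the yellow guard and use the hook to pull the green lever behind it fully towards the robot's side. Hands must not touch the levers, and the red lever must stay as it is. Then stand the hook back upright where it stood on its mat and let go.

Things in the scene. Friction and masses are not known exactly. Their poses are not given: they have to be found in the camera images.
- hook_grip (a point): Reach hook standing free on its fixed black mat (160x120x3 mm), 350 g. In mm: grey foot 90x64x14; upright orange grip block 70 long (x), 30 wide (y), top 130 above the underside, to be gripped across its width from above; bent steel rod ahead of it, balance point about 14 ahead. Point: on the grip's vertical centre line, 105 above the foot's underside. x along the rod, z up.
- hook_tip (a point): Lower end of the hook's bent rod (8 mm thick; all in mm). The rod leaves the middle of the grip block's front 7 above point hook_grip, runs straight along x, and bends straight down 260 ahead of hook_grip; this leg is 104 long and ends here, 260 ahead of and 97 below hook_grip. Same axes.
- guard: Fixed yellow mesh guard, 280 mm wide, 120 high, round the levers' front and sides, open above and behind. Origin on the bench midway between the levers; x square away from the front mesh (away from robot), y left, z up. Front mesh (12 thick) at x=-100, side meshes y=+-134, x -106 to -6. Lever hinges: x about 0, y about +-55 (sides vary), z 30; grey blocks to z 43. Bins on rollers from x=150.
- green_tip (a point): Centre of the green lever's crossbar: green bar 50 mm long (along guard y), 18 thick, on a 65 steel stem; 87 above the bench at either end of its swing, 95 half-way. It starts leaning away from the robot, about 25 to 30 beyond its hinge.
- green (a joint): Angle of the green lever, rad: 0 leans fully away from the robot (guard +x), 1.0 fully towards it (guard -x), against its stop. The crossbar travels 62 mm in all. About 1.5 N at the crossbar moves it; it stays where it is left.
- red (a joint): Angle of the red lever, same shape and meaning as the green one; starts leaning away; to be left alone.

How it is judged:
On the way, in this order (a step that is already met when the one before it is completed fails the run):
1. the hook is lifted off its mat (height (world z) of hook_grip above 0.14 m), for 0.1 s.
2. the green lever is pulled towards the robot by the hook (value of joint green above 0.5 rad and contact force between hook and green above 0.05 N).
At the end, for the whole second after the job is handed in: The green lever stands within 0.15 rad of its stop on the robot's side, the red one still leans away (below 0.3 rad), and the hook stands at rest, upright within 8 degrees, its grip within 50 mm of where it was at the start, released (value of joint green above 0.85 rad and value of joint red below 0.3 rad and distance of hook_grip from where it was at the start of the episode below 0.05 m and angle between hook_grip's own z axis and vertical below 0.15 rad and linear speed of hook below 0.02 m/s); the robot touches nothing.
It fails at once if the red lever is moved (value of joint red above 0.3 rad).
It fails at once if the gripper or arm touches a lever (contact force between any of the fingers, the arm and green above 0.5 N or contact force between any of the fingers, the arm and red above 0.5 N).
It also fails if it takes over 54 s, if anything falls off the work surface, if the arm or the gripper's body presses on something with over 40 N, if the wrist force passes 120 N, or if a joint passes its speed limit or range.

## Working session

There is one attempt and no reset: what is moved stays moved. The work goes in short steps, Python scripts to look and compute and a tool call to move; the robot and the scene stay as the last step left them, time stands still between calls to the robot, and variables do not carry over. Pictures are saved under pics/ and viewed, at most 10 in all, crops included, and the job is handed in when it is done.

Besides the shell and the picture viewer there is one more tool, called by a JSON object that holds its "op" and its "data", one argument or row to a line. apply_moves: Moves the arm, as the interface text tells. Its arguments: {"type":"object","properties":{"rows":{"type":"array","items":{"type":"array","items":{"type":"number"}}}},"required":["rows"]}

```bash
mkdir -p pics; cat > h.py <<'E'
import numpy as np, cv2
from workcell import monitor, imaging, job
from scipy.spatial.transform import Rotation as R
def T_tool():
    s=monitor.read_state(); T=np.eye(4); q=s["tcp_rot"]
    T[:3,:3]=R.from_quat([q[1],q[2],q[3],q[0]]).as_matrix(); T[:3,3]=s["tool_pos"]; return T
def snap(n,save=None):
    Tt=T_tool(); d=imaging.snapshot(n)
    d["E"]=d["extrinsics"] if "extrinsics" in d else Tt@d["T_tool_cam"]
    d["f"]=240/np.tan(np.radians(d["vfov"])/2)
    if save: cv2.imwrite(save,d["frame"][:,:,::-1])
    return d
def slopes(d,u,v):
    K=np.array([[d["f"],0,d["cx"]],[0,d["f"],d["cy"]],[0,0,1]])
    p=np.stack([np.ravel(u),np.ravel(v)],1).astype(float)[:,None]
    return cv2.undistortPointsIter(p,K,np.array([d["k1"],0,0,0.]),None,None,(3,50,1e-10))[:,0]
def cloud(d):
    v,u=np.mgrid[:480,:640]; s=slopes(d,u,v); z=d["range_z"].ravel()
    P=np.c_[s[:,0]*z,-s[:,1]*z,-z,np.ones_like(z)]@np.asarray(d["E"]).T
    P=P[:,:3]; P[z==0]=np.nan; return P.reshape(480,640,3)
def onplane(d,u,v,h):
    s=slopes(d,u,v); E=np.asarray(d["E"]); r=np.c_[s[:,0],-s[:,1],-np.ones(len(s))]@E[:3,:3].T
    c=E[:3,3]; return c+r*((h-c[2])/r[:,2])[:,None]
E
python3 - <<'E'
from h import *
s=monitor.read_state(); print({k:np.round(v,3) for k,v in s.items()})
for n in("top","side"):
    d=snap(n,f"pics/{n}0.png"); print(n,d["vfov"],d["k1"],np.round(d["E"],3).tolist(),(d["range_z"]>0).mean())
E
```

```text
{'time': np.float64(0.0), 'q': array([ 1.301,  0.265,  1.605, -0.   ,  1.274, -0.037]), 'qd': array([ 0.   , -0.001,  0.001,  0.002, -0.001, -0.001]), 'joint_torque': array([-2.0000e-03, -5.1511e+01, -3.6732e+01, -0.0000e+00,  1.3000e-02,
        0.0000e+00]), 'tool_pos': array([0.156, 0.656, 0.23 ]), 'tcp_rot': array([-0.   ,  0.116,  0.993, -0.001]), 'ft_force': array([ 0.021, -1.144,  0.04 ]), 'ft_torque': array([-0.045,  0.005, -0.023]), 'grip_force': np.float64(0.0), 'finger_gap': np.float64(1.004)}
top 42.41959392474175 0.010811801825091684 [[-0.013, 0.993, -0.114, 0.439], [-0.999, -0.016, -0.027, -0.078], [-0.029, 0.114, 0.993, 1.204], [0.0, 0.0, 0.0, 1.0]] 0.996005859375
side 54.338614309744514 0.002584987340263111 [[0.803, 0.286, -0.522, 0.038], [-0.595, 0.386, -0.705, -0.751], [0.0, 0.877, 0.48, 0.577], [0.0, 0.0, 0.0, 1.0]] 0.9960416666666667
```

View pics/top0.png

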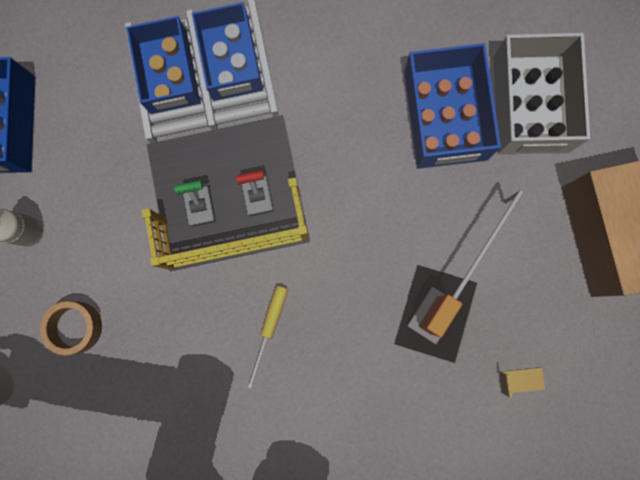

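View pics/side0.png

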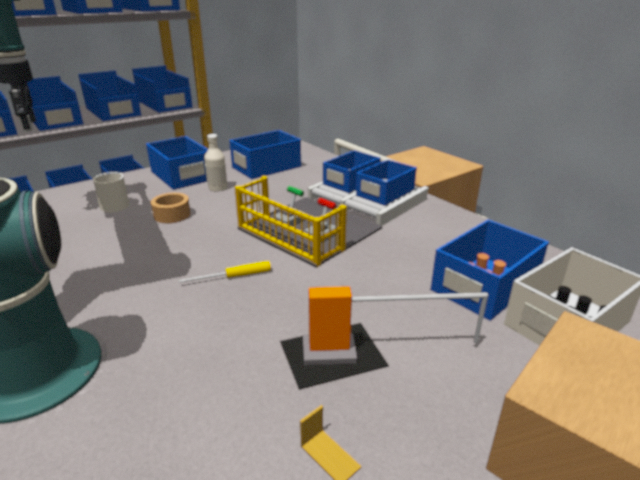

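The top view shows the green bar at (188,186), the red bar at (250,177), the guard front rail at about (230,250), the grip at (443,315) and the rod bend at (519,193). The side view agrees: the hook stands upright and both levers lean away.

```bash
cat >> h.py <<'E'
def mask(d,h0,h1,smin,vmin):
    m=cv2.inRange(cv2.cvtColor(d["frame"],cv2.COLOR_RGB2HSV),(h0,smin,vmin),(h1,255,255)); return m
def rect(P):
    (c,wh,a)=cv2.minAreaRect(P[:,:2].astype(np.float32)*1000); return np.round(c,1),np.round(wh,1),round(a,2)
E
python3 - <<'E'
from h import *
d=snap("top"); P=cloud(d)
def box(m,u0,u1,v0,v1):
    k=np.zeros_like(m);k[v0:v1,u0:u1]=1; return (m>0)&(k>0)
g=box(mask(d,45,80,120,40),165,210,170,205); r=box(mask(d,0,8,150,60),230,270,160,195)
r|=box(mask(d,172,180,150,60),230,270,160,195)
for n,m in(("green",g),("red",r)):
    Q=P[m]; v,u=np.nonzero(m); print(n,m.sum(),np.nanmedian(Q,0).round(4),"plane",onplane(d,u,v,.087+.005).mean(0).round(4),rect(onplane(d,u,v,.092)))
o=box(mask(d,5,18,150,80),400,480,280,350); Q=P[o]; t=o&(P[...,2]>.12); v,u=np.nonzero(t)
print("grip top",t.sum(),np.nanmedian(P[t],0).round(4),rect(P[t]),rect(onplane(d,u,v,.133)))
# rod
k=np.zeros((480,640),bool);k[180:300,450:530]=1
t=k&(P[...,2]>.095)&(P[...,2]<.14)&~o; Q=P[t]
print("rod",t.sum(),np.nanmedian(Q[:,2]),cv2.fitLine(Q[:,:2].astype(np.float32),2,0,.01,.01).ravel(), Q[np.argmax(Q[:,0])].round(4),Q[np.argmin(Q[:,0])].round(4))
v,u=np.nonzero(t); print(cv2.fitLine(onplane(d,u,v,.115)[:,:2].astype(np.float32),2,0,.01,.01).ravel())
# guard
y=box(mask(d,20,32,120,80),130,315,170,275); t=y&(P[...,2]>.108);Q=P[t]
print("guard",t.sum(),np.nanmedian(Q[:,2]),rect(Q))
F=Q[(Q[:,0]<1)]; v,u=np.nonzero(t); O=onplane(d,u,v,.118); print(rect(O), cv2.boxPoints(cv2.minAreaRect(O[:,:2].astype(np.float32))).round(3).tolist())
E
```

```text
green 222 [0.6654 0.1912 0.096 ] plane [0.6667 0.1923 0.092 ] (array([666.7, 192.5]), array([15.8, 49.3]), 10.45)
red 223 [0.682  0.0789 0.0965] plane [0.6835 0.079  0.092 ] (array([683.5,  79. ]), array([16.1, 48.7]), 11.24)
grip top 151 [ 0.4288 -0.255   0.1296] (array([ 426.3, -260.9]), array([30.3, 69.6]), 56.35) (array([ 426.4, -259.9]), array([29.3, 69.8]), 56.22)
rod 610 0.11559591261796087 [ 0.825787   -0.56398207  0.5497783  -0.34334993] [ 0.6454 -0.4055  0.1135] [ 0.4543 -0.2787  0.1319]
[ 0.8265102  -0.56292176  0.5498209  -0.34350702]
guard 1486 0.11658127985446265 (array([597.7, 121.7]), array([102.4, 281.3]), 11.1)
(array([597.2, 121.1]), array([102.6, 280.9]), 11.22) [[0.5199999809265137, 0.24899999797344208], [0.5740000009536743, -0.027000000700354576], [0.675000011920929, -0.007000000216066837], [0.6200000047683716, 0.26899999380111694]]
```

```bash
cat >> h.py <<'E'
def legs(*wps):
    """world TCP waypoints (tool kept as it is): total shift in tool axes, cm"""
    T=T_tool(); p=T[:3,3]; x=T[:3,0]; print("tcp",p.round(4),"yaw x",np.degrees(np.arctan2(x[1],x[0])).round(2),"tilt",np.degrees(np.arccos(-T[2,2])).round(2))
    for w in wps:
        print(np.round((np.array(w)-p)@T[:3,:3]*100,2)); p=np.array(w)
E
python3 -c "
from h import *
legs((.45,.25,.28),(.429,-.262,.28))"
```

```text
tcp [0.1556 0.6562 0.2302] yaw x 166.66 tilt 0.1
[-38.02 -32.74  -4.92]
[ -9.77 -50.3    0.09]
```

{"op": "apply_moves", "data": {
  "rows": [
    [-3.17,-2.73,-0.41,0,0,0,8.5],
    [-3.17,-2.73,-0.41,0,0,0,8.5],
    [-3.17,-2.73,-0.41,0,0,0,8.5],
    [-3.17,-2.73,-0.41,0,0,0,8.5],
    [-3.17,-2.73,-0.41,0,0,0,8.5],
    [-3.17,-2.73,-0.41,0,0,0,8.5],
    [-3.17,-2.73,-0.41,0,0,0,8.5],
    [-3.17,-2.73,-0.41,0,0,0,8.5],
    [-3.17,-2.73,-0.41,0,0,0,8.5],
    [-3.17,-2.73,-0.41,0,0,0,8.5],
    [-3.17,-2.73,-0.41,0,0,0,8.5],
    [-3.17,-2.73,-0.41,0,0,0,8.5],
    [0,0,0,0,0,0,8.5]
  ]
}}

```text
time: 1.78
tool_pos: [0.4516, 0.2483, 0.2806]
tcp_rot: [0.0, 0.118, 0.993, -0.0]
ft_force: [0.1, 1.1, 0.2]
finger_gap: 0.995
grip_force: 0.0
```

{"op": "apply_moves", "data": {
  "rows": [
    [-0.81,-4.19,0,0,0,0,8.5],
    [-0.81,-4.19,0,0,0,0,8.5],
    [-0.81,-4.19,0,0,0,0,8.5],
    [-0.81,-4.19,0,0,0,0,8.5],
    [-0.81,-4.19,0,0,0,0,8.5],
    [-0.81,-4.19,0,0,0,0,8.5],
    [-0.81,-4.19,0,0,0,0,8.5],
    [-0.81,-4.19,0,0,0,0,8.5],
    [-0.81,-4.19,0,0,0,0,8.5],
    [-0.81,-4.19,0,0,0,0,8.5],
    [-0.81,-4.19,0,0,0,0,8.5],
    [-0.81,-4.19,0,0,0,0,8.5],
    [0,0,0,0,0,0.0916,8.5],
    [0,0,0,0,0,0.0916,8.5],
    [0,0,0,0,0,0.0916,8.5],
    [0,0,0,0,0,0.0916,8.5],
    [0,0,0,0,0,0,8.5]
  ]
}}

```text
time: 3.9
tool_pos: [0.429, -0.2605, 0.2801]
tcp_rot: [-0.0, 0.294, 0.956, 0.0]
ft_force: [-0.2, 0.1, 0.9]
finger_gap: 0.996
grip_force: 0.0
```

```bash
python3 - <<'E'
from h import *
legs((.429,-.262,.17),(.429,-.262,.084))
d=snap("wrist","pics/w1.png");P=cloud(d)
o=(mask(d,5,18,150,80)>0)&(P[...,2]>.12)&(P[...,2]<.145); print(o.sum(),np.nanmedian(P[o],0),rect(P[o]))
E
```

```text
tcp [ 0.429  -0.2605  0.2801] yaw x 145.77 tilt 0.05
[-0.09 -0.13 11.01]
[-0.01 -0.    8.6 ]
1305 [ 0.44113466 -0.27222421  0.13280773] (array([ 468.7, -401.9]), array([ 63.9, 362.3]), 17.14)
```

View pics/w1.png

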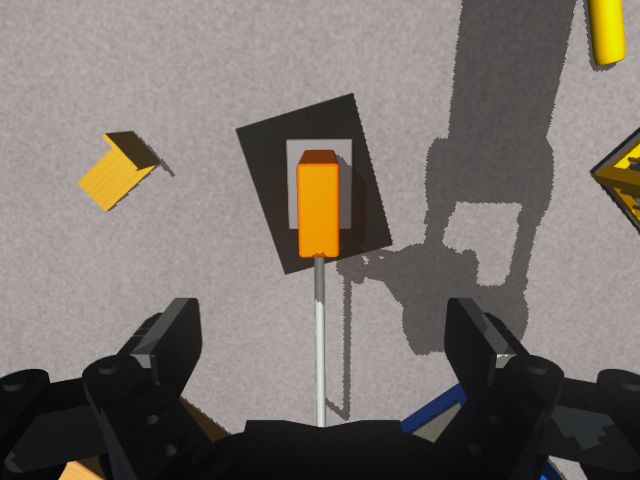

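The grip top covers cols 298–340, rows 163–258, in line with the tool; the bright mask caught other things too, so I'll restrict it to that area.

```bash
python3 - <<'E'
from h import *
d=snap("wrist");P=cloud(d)
m=mask(d,5,18,150,150); m[:, :285]=0; m[:,355:]=0; m[:158]=0; m[265:]=0
v,u=np.nonzero(m); t=(m>0)&(P[...,2]>.128); print(rect(P[t]),rect(onplane(d,u,v,.133)))
E
```

```text
(array([ 425.4, -262.4]), array([29.2, 68.9]), 56.52) (array([ 425.1, -262.2]), array([28.9, 68.4]), 56.38)
```

{"op": "apply_moves", "data": {
  "rows": [
    [0,-0.2,2,0,0,0,8.5],
    [0,0,4,0,0,0,8.5],
    [0,0,4,0,0,0,8.5],
    [0,0,3,0,0,0,8.5],
    [0,0,2.6,0,0,0,8.5],
    [0,0,2,0,0,0,8.5],
    [0,0,2,0,0,0,8.5],
    [0,0,0,0,0,0,8.5],
    [0,0,0,0,0,0,2],
    [0,0,0,0,0,0,2],
    [0,0,0,0,0,0,2],
    [0,0,0,0,0,0,2],
    [0,0,0,0,0,0,2],
    [0,0,0,0,0,0,2],
    [0,0,0,0,0,0,2],
    [0,0,0,0,0,0,2]
  ]
}}

```text
time: 6.0
tool_pos: [0.4283, -0.2637, 0.0855]
tcp_rot: [0.001, 0.295, 0.955, -0.0]
ft_force: [-2.2, -1.3, 6.2]
finger_gap: 0.343
grip_force: 60.4
```

{"op": "apply_moves", "data": {
  "rows": [
    [0,0,-1.5,0,0,0,2],
    [0,0,-3.5,0,0,0,2],
    [0,0,-5,0,0,0,2],
    [0,0,-5,0,0,0,2],
    [0,0,-4,0,0,0,2],
    [0,0,-1,0,0,0,2],
    [0,0,0,0,0,0,2]
  ]
}}

```text
time: 6.88
tool_pos: [0.4274, -0.2627, 0.2838]
tcp_rot: [-0.0, 0.295, 0.955, 0.0]
ft_force: [-0.3, -0.6, -5.4]
finger_gap: 0.346
grip_force: 60.0
```

```bash
python3 - <<'E'
from h import *
T=T_tool();print(T[:3,3].round(4), monitor.read_state()["ft_force"].round(2))
d=snap("side","pics/s1.png");P=cloud(d)
Q=P.reshape(-1,3); Q=Q[np.isfinite(Q[:,0])]
L=(Q-T[:3,3])@T[:3,:3]   # hook ahead = -x tool
k=(L[:,0]<-.05)&(L[:,0]>-.3)&(abs(L[:,1])<.03)&(L[:,2]>-.08)&(L[:,2]<.12); L=L[k]
a=(L[:,2]<.0)
leg=L[L[:,0]<-.235]
print(k.sum(), a.sum(),"rod y,z vs x",np.polyfit(L[a][:,0],L[a][:,1],1).round(4),np.polyfit(L[a][:,0],L[a][:,2],1).round(4), L[:,0].min(), leg[:,2].max(), np.median(leg,0))
E
```

```text
[ 0.4274 -0.2627  0.2838] [-0.31 -0.57 -5.44]
1113 877 rod y,z vs x [-0.0071 -0.0019] [-0.0414 -0.0357] -0.26061383626936047 0.07389067256421103 [-0.25438836 -0.000416    0.00776509]
```

View pics/s1.png

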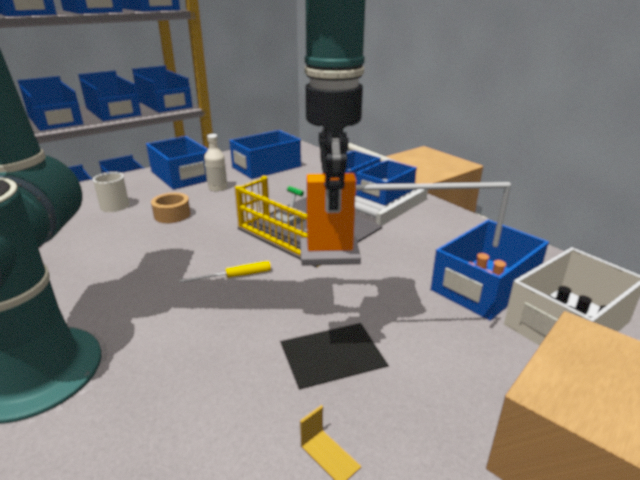

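The hook is held, level to about 2.4° of sag at the tip, with its leg about 256 mm ahead of the TCP. I'll carry it over the guard, high.

{"op": "apply_moves", "data": {
  "rows": [
    [0.8,1.7,0,0,0,0,2],
    [1.55,3.36,0,0,0,0,2],
    [1.55,3.36,0,0,0,0,2],
    [1.55,3.36,0,0,0,0,2],
    [1.55,3.36,0,0,0,0,2],
    [1.55,3.36,0,0,0,0,2],
    [1.55,3.36,0,0,0,0,2],
    [1.55,3.36,0,0,0,0,2],
    [1.55,3.36,0,0,0,0,2],
    [0.8,1.7,0,0,0,0,2],
    [0,0,0,0,0,-0.06,2],
    [0,0,0,0,0,-0.13,2],
    [0,0,0,0,0,-0.13,2],
    [0,0,0,0,0,-0.13,2],
    [0,0,0,0,0,-0.13,2],
    [0,0,0,0,0,-0.13,2],
    [0,0,0,0,0,-0.13,2],
    [0,0,0,0,0,-0.13,2],
    [0,0,0,0,0,-0.13,2],
    [0,0,0,0,0,-0.078,2]
  ]
}}

```text
time: 9.43
tool_pos: [0.4812, 0.0668, 0.2821]
tcp_rot: [-0.002, -0.287, 0.958, 0.001]
ft_force: [-0.6, -0.5, -3.8]
finger_gap: 0.342
grip_force: 60.6
```

```bash
cat > loc.py <<'E'
from h import *
import sys
T=T_tool();legs((.482,.0655,T[2,3])); print(monitor.read_state()["ft_force"].round(2))
for n in("top","side"):
    d=snap(n,f"pics/{n}{sys.argv[1]}.png");P=cloud(d)
    Q=P.reshape(-1,3); L=(Q-T[:3,3])@T[:3,:3]
    k=(L[:,0]<-.05)&(L[:,0]>-.3)&(abs(L[:,1])<.03)&(L[:,2]>-.06)&(L[:,2]<.085)&(Q[:,2]>.05); k&=~((L[:,2]>0)&(L[:,0]>-.235))
    K=L[k]; a=K[:,2]<0; leg=K[(K[:,0]<-.235)&(K[:,2]>0)]
    print(n,k.sum(),"rod y",np.polyfit(K[a][:,0],K[a][:,1],1).round(4),"z",np.polyfit(K[a][:,0],K[a][:,2],1).round(4),"minx",K[:,0].min().round(4),"leg",len(leg),np.median(leg,0).round(4) if len(leg) else "",leg[:,2].max() if len(leg) else "")
    g=mask(d,45,80,120,40); 
    m=(g>0)&(P[...,2]>.07)&(P[...,2]<.12)&(P[...,0]>.5)&(P[...,0]<.75)&(P[...,1]>.1)&(P[...,1]<.26)
    print("green",m.sum(),np.nanmedian(P[m],0).round(4))
E
python3 loc.py 2
```

```text
tcp [0.4812 0.0668 0.2821] yaw x -146.64 tilt 0.25
[ 0.01 -0.15 -0.  ]
[-0.61 -0.55 -3.79]
top 607 rod y [-0.0046  0.0003] z [-0.0182 -0.0337] minx -0.2611 leg 74 [-0.2552  0.0004  0.0388] 0.07291835234133513
green 180 [0.6669 0.1878 0.0958]
side 220 rod y [-0.0264 -0.0041] z [-0.1133 -0.0495] minx -0.2617 leg 95 [-0.2549  0.002   0.0307] 0.07203448024882923
green 59 [0.6609 0.1847 0.0945]
```

View pics/top2.png

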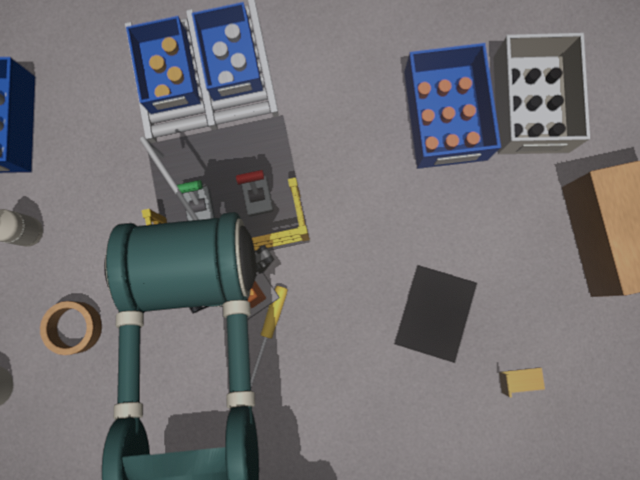

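{"op": "apply_moves", "data": {
  "rows": [
    [0,0,1.5,0,0,0,2],
    [0,0,3,0,0,0,2],
    [0,0,3,0,0,0,2],
    [0,0,3,0,0,0,2],
    [0,0,2,0,0,0,2],
    [0,0,1,0,0,0,2],
    [0,0,0,0,0,0,2]
  ]
}}

```text
time: 10.4
tool_pos: [0.4818, 0.066, 0.1482]
tcp_rot: [-0.001, -0.285, 0.958, 0.0]
ft_force: [0.7, 0.5, -4.0]
finger_gap: 0.343
grip_force: 60.5
```

```bash
python3 loc.py 3; python3 - <<'E'
import cv2; i=cv2.imread('pics/side3.png')[140:280,200:420]; cv2.imwrite('pics/c3.png',cv2.resize(i,None,fx=3,fy=3))
E
```

```text
tcp [0.4818 0.066  0.1482] yaw x -146.86 tilt 0.15
[ 0.01 -0.05 -0.  ]
[ 0.73  0.46 -4.  ]
top 510 rod y [-0.0029  0.0008] z [-0.0113 -0.0324] minx -0.2609 leg 58 [-0.255  0.001  0.05 ] 0.07200750679485485
green 157 [0.6657 0.1854 0.0962]
side 176 rod y [-0.018  -0.0034] z [-0.1375 -0.0564] minx -0.2643 leg 68 [-0.2564  0.0009  0.0327] 0.06687048870088348
green 62 [0.6608 0.1868 0.0948]
```

View pics/c3.png

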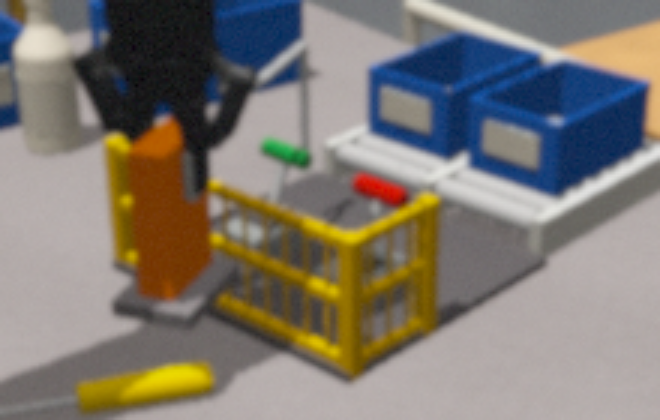

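The side crop shows the leg hanging just behind and past the outer end of the green bar (crop (305,130) against bar (285,152)); the foot clears the guard. Pulling next.

{"op": "apply_moves", "data": {
  "rows": [
    [0,0,0.4,0,0,0,2],
    [0.55,0.22,0,0,0,0,2],
    [0.55,0.22,0,0,0,0,2],
    [0.55,0.22,0,0,0,0,2],
    [0.55,0.22,0,0,0,0,2],
    [0.55,0.22,0,0,0,0,2],
    [0.55,0.22,0,0,0,0,2],
    [0,0,0,0,0,0,2]
  ]
}}

```text
time: 11.5
tool_pos: [0.4475, 0.0588, 0.1455]
tcp_rot: [-0.0, -0.285, 0.958, -0.0]
ft_force: [2.0, -0.3, -3.8]
finger_gap: 0.344
grip_force: 60.7
```

```bash
python3 loc.py 4; python3 - <<'E'
import cv2; i=cv2.imread('pics/side4.png')[140:280,200:420]; cv2.imwrite('pics/c4.png',cv2.resize(i,None,fx=3,fy=3))
E
```

```text
tcp [0.4475 0.0588 0.1455] yaw x -146.84 tilt 0.02
[-3.26 -1.32 -0.  ]
[ 2.02 -0.25 -3.81]
top 739 rod y [-0.0044  0.0003] z [-0.0093 -0.0324] minx -0.2615 leg 227 [-0.2435 -0.0011  0.0457] 0.0845516557022979
green 154 [0.6518 0.1832 0.0999]
side 259 rod y [-0.0108 -0.0019] z [-0.1105 -0.0503] minx -0.2595 leg 143 [-0.2432  0.0016  0.0437] 0.08476381327194928
green 67 [0.6455 0.1799 0.0992]
```

View pics/c4.png

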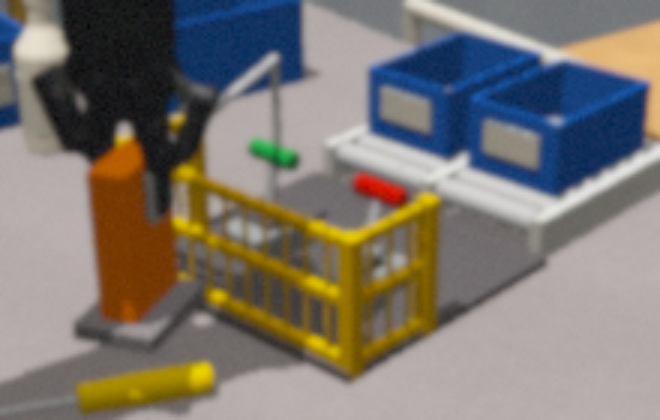

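The bar is following the hook (moved 15 mm). About 47 mm remain.

{"op": "apply_moves", "data": {
  "rows": [
    [0.55,0.22,0,0,0,0,2],
    [0.55,0.22,0,0,0,0,2],
    [0.55,0.22,0,0,0,0,2],
    [0.55,0.22,0,0,0,0,2],
    [0.55,0.22,0,0,0,0,2],
    [0.55,0.22,0,0,0,0,2],
    [0.55,0.22,0,0,0,0,2],
    [0.4,0.16,0,0,0,0,2],
    [0,0,0,0,0,0,2]
  ]
}}

```text
time: 12.72
tool_pos: [0.4064, 0.0517, 0.1463]
tcp_rot: [0.005, -0.285, 0.959, 0.001]
ft_force: [14.0, 8.3, -12.6]
finger_gap: 0.337
grip_force: 60.4
```

```bash
python3 loc.py 5
```

```text
tcp [0.4064 0.0517 0.1463] yaw x -146.88 tilt 0.53
[-7.08 -2.97  0.07]
[ 14.     8.26 -12.61]
top 810 rod y [0.0003 0.0003] z [-0.0207 -0.0314] minx -0.2617 leg 217 [-0.245  -0.0025  0.0553] 0.08431541452269582
green 156 [0.6119 0.1741 0.0932]
side 278 rod y [-0.013  -0.0032] z [-0.0929 -0.0438] minx -0.2619 leg 140 [-0.2497  0.0009  0.0527] 0.07996906693662044
green 72 [0.606  0.1713 0.0919]
```

{"op": "apply_moves", "data": {
  "rows": [
    [0.3,0.12,0,0,0,0,2],
    [0,0,0,0,0,0,2]
  ]
}}

```text
time: 13.08
tool_pos: [0.4062, 0.0521, 0.1472]
tcp_rot: [0.008, -0.285, 0.959, 0.001]
ft_force: [20.4, 12.5, -14.5]
finger_gap: 0.342
grip_force: 60.8
```

```bash
python3 loc.py 6; python3 - <<'E'
import cv2; i=cv2.imread('pics/side6.png')[140:280,200:420]; cv2.imwrite('pics/c6.png',cv2.resize(i,None,fx=3,fy=3))
E
```

```text
tcp [0.4062 0.0521 0.1472] yaw x -146.91 tilt 0.92
[-7.08 -3.02  0.12]
[ 20.43  12.51 -14.47]
top 804 rod y [0.0019 0.0004] z [-0.0305 -0.0313] minx -0.2612 leg 206 [-0.245  -0.0026  0.058 ] 0.08377149307848944
green 154 [0.6119 0.1749 0.0927]
side 268 rod y [-0.0109 -0.003 ] z [-0.0925 -0.0421] minx -0.2622 leg 131 [-0.2506  0.0007  0.0537] 0.08355797419530879
green 71 [0.6061 0.1723 0.0922]
```

View pics/c6.png

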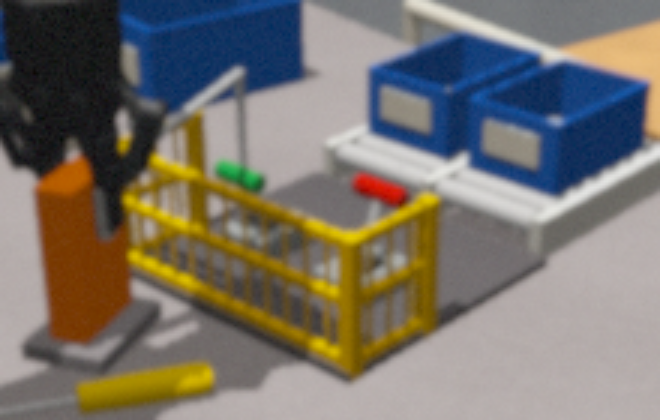

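The bar did not move and the force rose from 16 to 24 N, so green is on its stop; red is untouched. I'll relieve the load and lift clear.

{"op": "apply_moves", "data": {
  "rows": [
    [-0.35,-0.14,0,0,0,0,2],
    [-0.35,-0.14,0,0,0,0,2],
    [0,0,0,0,0,0,2]
  ]
}}

```text
time: 13.55
tool_pos: [0.4077, 0.0511, 0.1456]
tcp_rot: [0.0, -0.286, 0.958, 0.0]
ft_force: [3.5, 3.4, -5.6]
finger_gap: 0.346
grip_force: 62.1
```

{"op": "apply_moves", "data": {
  "rows": [
    [-0.2,-0.08,-0.1,0,0,0,2],
    [-0.2,-0.08,-0.5,0,0,0,2],
    [-0.1,-0.04,-1,0,0,0,2],
    [0,0,-1.5,0,0,0,2],
    [0,0,-3,0,0,0,2],
    [0,0,-4,0,0,0,2],
    [0,0,-3,0,0,0,2],
    [0,0,-1,0,0,0,2],
    [0,0,0,0,0,0,2]
  ]
}}

```text
time: 14.68
tool_pos: [0.4129, 0.0518, 0.2871]
tcp_rot: [0.001, -0.285, 0.958, -0.0]
ft_force: [0.3, 0.4, -4.0]
finger_gap: 0.34
grip_force: 62.4
```

```bash
python3 loc.py 7; python3 - <<'E'
from h import *
d=cv2.imread('pics/top7.png'); cv2.imwrite('pics/c7.png',cv2.resize(d[130:280,120:330],None,fx=3,fy=3))
E
```

```text
tcp [0.4129 0.0518 0.2871] yaw x -146.84 tilt 0.08
[-6.53 -2.63  0.01]
[ 0.31  0.45 -4.  ]
top 831 rod y [0.0008 0.0001] z [-0.0271 -0.0317] minx -0.2619 leg 78 [-0.2546 -0.0013  0.0402] 0.07785897304952454
green 208 [0.6115 0.1817 0.093 ]
side 265 rod y [-0.0106 -0.0028] z [-0.0791 -0.038 ] minx -0.2589 leg 108 [-0.2533  0.0006  0.0362] 0.0798765530062656
green 72 [0.6056 0.1741 0.0919]
```

View pics/c7.png

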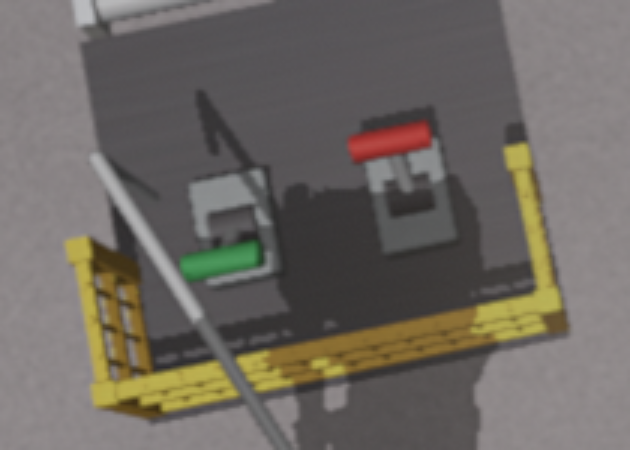

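Green now leans onto the robot side at crop (222,260); the measured travel of about 55 mm fits a start 25 mm beyond the hinge. Red is unmoved. Returning the hook.

{"op": "apply_moves", "data": {
  "rows": [
    [0,0,0,0,0,0.06,2],
    [0,0,0,0,0,0.13,2],
    [0,0,0,0,0,0.13,2],
    [0,0,0,0,0,0.13,2],
    [0,0,0,0,0,0.13,2],
    [0,0,0,0,0,0.13,2],
    [0,0,0,0,0,0.13,2],
    [0,0,0,0,0,0.13,2],
    [0,0,0,0,0,0.13,2],
    [0,0,0,0,0,0.075,2],
    [-1.2,-1.55,0,0,0,0,2],
    [-2.37,-3.15,0,0,0,0,2],
    [-2.37,-3.15,0,0,0,0,2],
    [-2.37,-3.15,0,0,0,0,2],
    [-2.37,-3.15,0,0,0,0,2],
    [-2.37,-3.15,0,0,0,0,2],
    [-2.37,-3.15,0,0,0,0,2],
    [-2.37,-3.15,0,0,0,0,2],
    [-1.2,-1.55,0,0,0,0,2],
    [0,0,0,0,0,0,2]
  ]
}}

```text
time: 17.27
tool_pos: [0.428, -0.2632, 0.2849]
tcp_rot: [-0.001, 0.295, 0.956, 0.001]
ft_force: [0.4, 0.4, -4.4]
finger_gap: 0.342
grip_force: 62.2
```

```bash
python3 -c "
from h import *
legs((.4283,-.2637,.0875))
P=cloud(snap('side'));T=T_tool();L=(P.reshape(-1,3)-T[:3,3])@T[:3,:3]
K=L[(L[:,0]<-.05)&(L[:,0]>-.25)&(abs(L[:,1])<.03)&(L[:,2]>-.06)&(L[:,2]<0)];print(len(K),np.polyfit(K[:,0],K[:,2],1))"
```

```text
tcp [ 0.428  -0.2632  0.2849] yaw x 145.73 tilt 0.19
[-0.11 -0.03 19.74]
765 [-0.02080038 -0.03080791]
```

{"op": "apply_moves", "data": {
  "rows": [
    [0,0,1.5,0,0,0,2],
    [0,0,3.5,0,0,0,2],
    [0,0,4,0,0,0,2],
    [0,0,4,0,0,0,2],
    [0,0,3,0,0,0,2],
    [0,0,1.8,0,0,0,2],
    [0,0,0.9,0,0,0,2],
    [0,0,0.4,0,0,0,2],
    [0,0,0.2,0,0,0,2],
    [0,0,0,0,0,0,2]
  ]
}}

```text
time: 18.58
tool_pos: [0.4292, -0.2633, 0.0943]
tcp_rot: [0.001, 0.294, 0.956, -0.0]
ft_force: [-0.9, 0.7, -3.6]
finger_gap: 0.346
grip_force: 62.1
```

{"op": "apply_moves", "data": {
  "rows": [
    [0,0,0.2,0,0,0,2],
    [0,0,0.2,0,0,0,2],
    [0,0,0.1,0,0,0,2],
    [0,0,0,0,0,0,2]
  ]
}}

```text
time: 19.08
tool_pos: [0.4285, -0.2628, 0.0883]
tcp_rot: [-0.0, 0.294, 0.956, 0.0]
ft_force: [-1.0, -0.4, -3.8]
finger_gap: 0.345
grip_force: 62.1
```

{"op": "apply_moves", "data": {
  "rows": [
    [0,0,0.1,0,0,0,2],
    [0,0,0.1,0,0,0,2],
    [0,0,0,0,0,0,2]
  ]
}}

```text
time: 19.45
tool_pos: [0.4286, -0.2629, 0.0865]
tcp_rot: [0.0, 0.294, 0.956, -0.0]
ft_force: [-0.2, 0.7, -5.0]
finger_gap: 0.346
grip_force: 62.3
```

{"op": "apply_moves", "data": {
  "rows": [
    [0,0,0.1,0,0,0,2],
    [0,0,0.1,0,0,0,2],
    [0,0,0,0,0,0,2]
  ]
}}

```text
time: 19.82
tool_pos: [0.4287, -0.263, 0.0863]
tcp_rot: [-0.0, 0.294, 0.956, -0.0]
ft_force: [-4.7, 3.3, 9.7]
finger_gap: 0.341
grip_force: 64.1
```

On the mat (9.7 N up). Open slowly, then rise.

{"op": "apply_moves", "data": {
  "rows": [
    [0,0,0,0,0,0,3.2],
    [0,0,0,0,0,0,4],
    [0,0,0,0,0,0,6],
    [0,0,0,0,0,0,8.5],
    [0,0,0,0,0,0,8.5],
    [0,0,0,0,0,0,8.5],
    [0,0,0,0,0,0,8.5],
    [0,0,0,0,0,0,8.5],
    [0,0,-1,0,0,0,8.5],
    [0,0,-2,0,0,0,8.5],
    [0,0,-3,0,0,0,8.5],
    [0,0,-4,0,0,0,8.5],
    [0,0,-4,0,0,0,8.5],
    [0,0,-3,0,0,0,8.5],
    [0,0,-2,0,0,0,8.5],
    [0,0,0,0,0,0,8.5],
    [0,0,0,0,0,0,8.5]
  ]
}}

```text
time: 21.95
tool_pos: [0.4282, -0.2626, 0.2738]
tcp_rot: [-0.0, 0.294, 0.956, 0.0]
ft_force: [1.0, 0.5, -0.5]
finger_gap: 0.998
grip_force: 0.0
```

```bash
python3 - <<'E'
from h import *
d=snap("wrist");P=cloud(d)
m=mask(d,5,18,150,150); m[:, :285]=0; m[:,355:]=0; m[:158]=0; m[265:]=0
t=(m>0)&(P[...,2]>.125); print(rect(P[t]),np.nanmedian(P[t],0))
d=snap("side","pics/s9.png");P=cloud(d);T=T_tool();print(T[:3,3]);C=P-np.array([.4258,-.2613,0])
L=C.reshape(-1,3)@np.array([[.827,-.562,0],[.562,.827,0],[0,0,1]]).T
K=L[(L[:,0]>.05)&(L[:,0]<.24)&(abs(L[:,1])<.03)&(L[:,2]>.09)&(L[:,2]<.14)];print(len(K),np.polyfit(K[:,0],K[:,2],1))
d=snap("top");g=mask(d,45,80,120,40);g[:170]=0;g[240:]=0;g[:,:165]=0;g[:,215:]=0;v,u=np.nonzero(g);print(rect(onplane(d,u,v,.092)))
E
```

```text
(array([ 424.5, -260.4]), array([29.5, 68.8]), 55.99) [ 0.42458213 -0.25836015  0.13245056]
[ 0.42788572 -0.262396    0.27301257]
549 [0.00254216 0.11702764]
(array([611.3, 181.2]), array([14.9, 48. ]), 11.69)
```

View pics/s9.png

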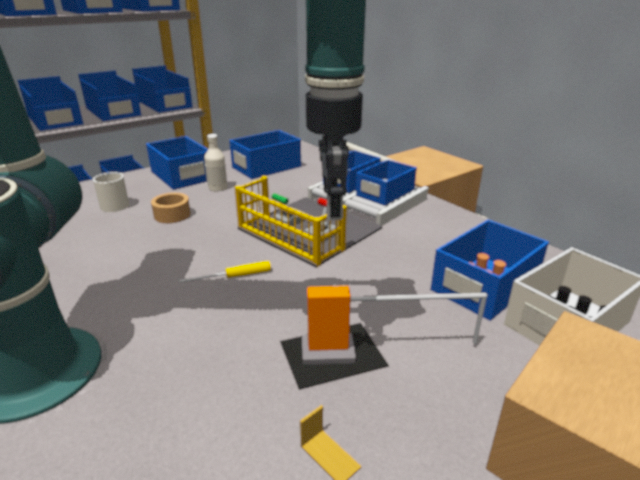

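The hook stands upright on its mat within 2 mm, with the rod level. Green travelled 56.5 mm, which is at least about 0.9 rad.

```bash
python3 -c "
from workcell import job; print(job.hand_in())"
```

```text
the job is handed in; nothing more can be done
None
```

The green lever is pulled against its stop on the robot's side, the red lever was left alone, and the hook stands released and upright on its mat within about 2 mm of its start; the job is handed in, but no verdict was returned.

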